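Load the relay test cradles by size

ROBOT

A 6-joint arm with a two-finger parallel gripper is mounted at the origin on the work surface. World frame = base frame: x ahead of the robot, y to its left, z up, the work surface at z = 0. Lengths are in mm, angles in rad, forces in N, time in s.
With the tool pointing down it reaches from about 350 to 775 mm from the base axis. Payload 7.3 kg.
Tool frame: the origin (TCP) lies at the very end of the fingers, on their centre line; the grasp point (between the pads) lies 19 mm behind it; z points along the fingers, y is the line along which they close (so a half turn about z gives the same grasp; the last joint's range is limited). The gripper opens to 92 mm and grips with 3 to 60 N. Pads are 19 mm wide; open, the fingers measure 130 mm over their backs; the gripper's body (75 mm by 190 mm) begins 47 mm behind the grasp point.
Start: joints at [1.179, 0.342, 1.524, -0, 1.275, -0.146], TCP at [127.733, 509.244, 226.741] pointing down, gripper open.
Joint ranges: [-2.53, 2.53], [-0.77, 2.02], [0.04, 2.7], [-1, 4.14], [0.28, 2.66], [-3.11, 3.11]. Speed limits (rad/s): [2.57, 2.57, 3.14, 3.14, 3.14, 3.14].

INTERFACE

Orientations are given as [roll, pitch, yaw] about the fixed x, y, z axes, in that order (R = Rz(yaw) Ry(pitch) Rx(roll)).
In Python, from plant import * gives the robot as it stands.
- The arm moves only by the tool arm_command, never from a script. Its arguments are lists of equal length, an entry for each row: "gripper": the finger opening in mm, from 0 to 91.8; "dp": the shift along the tool's x, y, z in units of 25 mm (1.0 is 25 mm), a list of three; "twist": the turn about the tool's z in units of 5 degrees (1.0 is 5 degrees). A call has exactly 5 rows; each row shifts and turns the commanded pose from where the row before left it, along the tool's axes as they then stand; what a row does not reach is not made up. A row lasts 1/8 s, in which the tool goes at most 62.5 mm and 10.7 degrees, less where a joint would pass 70% of its speed; a pose out of reach is approached as far as the arm can. A call is refused whole if a number of a shift passes 1 or a number of a turn 1, either way. A call with a gripper value outside its range is refused whole. The fingers move at their own pace and stop on an object; the grip force is fixed at half the most. Time passes only in rows, so rows that do not move let the fingers close, or fill a call up. It gives the time, the measured TCP pose, the force, the opening and the grip force at its end, in the units of the state.
- get_obs(): the state, without advancing time (a new reading comes with each control period).
- capture(name): name is "scene" or "side" or "wrist"; returns the picture (384x512x3 uint8, red, green, blue); there is no depth.
- get_calibration(name): a dict with "mtx" (3x3 intrinsics, pixels), "position" and "attitude" of the camera in the world; the wrist camera has in their place "mount" (4x4, takes a point from camera to tool coordinates, whose origin is the TCP and whose axes are the flange's). Camera axes: x right, y down, z forward; pixel columns grow to the right and rows downward; lengths in mm; the calibration is good to about 2 mm. A picture is of the moment at which its call begins: read the wrist's pose just before it. get_calibration takes no time and is no camera call.
- close_job(): hands the job in; it is judged then, once.
The state is a dict: "time": time; "joint_positions": joint angles; "dq": joint speeds; "tau": joint torques, N m; "tool_pos": TCP position; "tcp_rot": TCP orientation; "contact_force": force on the tool from outside, world axes, zero at the start; "moment": the same for the moment, N m; "grip_width": finger opening in mm; "finger_force": force on a finger pad.
Only numpy, scipy, OpenCV 4.12 (cv2) and the standard library are available. Lean on these libraries where they do the work, as an engineer would, in place of code of your own. Each camera call takes 0.05 s, during which the arm holds its last target. There are 200 camera calls.

TASK

Load the next test batch: pick the four plug-in relays (the clear-cased rectangular blocks) off the bench one at a time and stand each upright in the cradle of its own size, the smallest relay in the smallest cradle and so on up to the largest in the largest, each resting flat on the pocket floor inside the walls. Set them down rather than dropping them, and leave the round capacitor and the knobbed selector switch standing where they are.

Things in the scene. Friction and masses are not known exactly. Their poses are not given: they have to be found in the camera images.
- relay_mini: The smallest of four plug-in relays: an upright rectangular block in a clear dust cover with black base, grey top plate with a small white window, copper coil inside; 28 long (own x) x 20 wide (own y) x 46 high (z) mm, about 30 g, loose, standing upright. Origin at the centre of its underside. All four relays are alike but for size; the base is flat.
- relay_small: The second smallest of four plug-in relays: an upright rectangular block in a clear dust cover with black base, grey top plate with a small white window, copper coil inside; 44 long (own x) x 32 wide (own y) x 52 high (z) mm, about 70 g, loose, standing upright. Origin at the centre of its underside. All four relays are alike but for size; the base is flat.
- relay_medium: The second largest of four plug-in relays: an upright rectangular block in a clear dust cover with black base, grey top plate with a small white window, copper coil inside; 62 long (own x) x 44 wide (own y) x 58 high (z) mm, about 140 g, loose, standing upright. Origin at the centre of its underside. All four relays are alike but for size; the base is flat.
- relay_large: The largest of four plug-in relays: an upright rectangular block in a clear dust cover with black base, grey top plate with a small white window, copper coil inside; 80 long (own x) x 58 wide (own y) x 64 high (z) mm, about 260 g, loose, standing upright. Origin at the centre of its underside. All four relays are alike but for size; the base is flat.
- cradle_mini: The smallest of four open grey plastic cradles with a dark floor mat, fixed to the bench: a rectangular pocket 44 long (own x) x 36 wide (own y) mm, walls 4 mm thick, rim 11 mm above the bench, pocket floor about 4 to 5 mm above the bench. Origin at the centre of its underside, on the bench. It is for the smallest relay and leaves 8 mm play on each side when that relay stands with its long side along the pocket's.
- cradle_small: The second smallest of four open grey plastic cradles with a dark floor mat, fixed to the bench: a rectangular pocket 60 long (own x) x 48 wide (own y) mm, walls 4 mm thick, rim 11 mm above the bench, pocket floor about 4 to 5 mm above the bench. Origin at the centre of its underside, on the bench. It is for the second smallest relay and leaves 8 mm play on each side when that relay stands with its long side along the pocket's.
- cradle_medium: The second largest of four open grey plastic cradles with a dark floor mat, fixed to the bench: a rectangular pocket 78 long (own x) x 60 wide (own y) mm, walls 4 mm thick, rim 11 mm above the bench, pocket floor about 4 to 5 mm above the bench. Origin at the centre of its underside, on the bench. It is for the second largest relay and leaves 8 mm play on each side when that relay stands with its long side along the pocket's.
- cradle_large: The largest of four open grey plastic cradles with a dark floor mat, fixed to the bench: a rectangular pocket 96 long (own x) x 74 wide (own y) mm, walls 4 mm thick, rim 11 mm above the bench, pocket floor about 4 to 5 mm above the bench. Origin at the centre of its underside, on the bench. It is for the largest relay and leaves 8 mm play on each side when that relay stands with its long side along the pocket's.
- capacitor: Not a relay, a bystander: round aluminium capacitor can standing upright, 40 mm diameter, 63 mm high with its two brass terminals, about 90 g, loose. Origin at the centre of its underside.
- selector: Not a relay, a bystander: square selector switch with a round black knob on top, 48 x 48 x 48 mm, about 110 g, loose. Origin at the centre of its underside.

How it is judged (in metres and radians):
At the end, for the whole second after the job is handed in: Each relay stands in the cradle of its own size: centre within 15 mm of the cradle's from above, underside on the pocket floor (under 8 mm above the bench), upright within 0.1 rad, at rest, released. Capacitor and selector upright within 0.1 rad, within 15 mm of their start (horizontal distance between relay_mini and cradle_mini below 0.015 m and z of relay_mini in the frame of cradle_mini below 0.008 m and angle between each of relay_mini, relay_small, relay_medium, relay_large, capacitor, selector's own z axis and vertical below 0.1 rad and linear speed of each of relay_mini, relay_small, relay_medium, relay_large below 0.02 m/s and angular speed of each of relay_mini, relay_small, relay_medium, relay_large below 0.2 rad/s and horizontal distance between relay_small and cradle_small below 0.015 m and z of relay_small in the frame of cradle_small below 0.008 m and horizontal distance between relay_medium and cradle_medium below 0.015 m and z of relay_medium in the frame of cradle_medium below 0.008 m and horizontal distance between relay_large and cradle_large below 0.015 m and z of relay_large in the frame of cradle_large below 0.008 m and distance of each of capacitor, selector from where it was at the start of the episode below 0.015 m); the robot touches nothing.
It fails at once if a relay is dropped into its cradle from clearly above (some 5 cm or more) instead of being set down ((horizontal distance between relay_mini and cradle_mini below 0.025 m and z of relay_mini in the frame of cradle_mini below 0.03 m and linear speed of relay_mini above 0.7 m/s) or (horizontal distance between relay_small and cradle_small below 0.025 m and z of relay_small in the frame of cradle_small below 0.03 m and linear speed of relay_small above 0.7 m/s) or (horizontal distance between relay_medium and cradle_medium below 0.025 m and z of relay_medium in the frame of cradle_medium below 0.03 m and linear speed of relay_medium above 0.7 m/s) or (horizontal distance between relay_large and cradle_large below 0.025 m and z of relay_large in the frame of cradle_large below 0.03 m and linear speed of relay_large above 0.7 m/s)).
It fails at once if the capacitor or the selector switch is shoved more than 15 mm or tipped ((distance of capacitor from where it was at the start of the episode above 0.015 m or angle between capacitor's own z axis and vertical above 0.3 rad) or (distance of selector from where it was at the start of the episode above 0.015 m or angle between selector's own z axis and vertical above 0.3 rad)).
It also fails if it takes over 104 s, if anything falls off the work surface, if the arm or the gripper's body presses on something with over 40 N, if the wrist force passes 120 N, or if a joint passes its speed limit or range.

## Working session

There is one attempt and no reset: what is moved stays moved. The work goes in short steps, Python scripts to look and compute and a tool call to move; the robot and the scene stay as the last step left them, time stands still between calls to the robot, and variables do not carry over. Pictures are saved under pics/ and viewed, at most 14 in all, crops included, and the job is handed in when it is done.

Besides the shell and the picture viewer there is one more tool, called after "Emit:" as name(argument=value, ...), one argument or row to a line, values as JSON. arm_command: Moves the arm, as the interface text tells. Its arguments: {"type":"object","properties":{"gripper":{"type":"array"},"dp":{"type":"array"},"twist":{"type":"array"}},"required":["gripper","dp","twist"]}

```bash
mkdir -p pics; ls; python3 - <<'E'
from plant import *
import cv2,numpy as np
o=get_obs();print(o)
a=capture("scene");b=capture("side")
for n,i in(("scene",a),("side",b)):
    cv2.imwrite(f"pics/{n}0.png",cv2.resize(i[:,:,::-1],(768,576),interpolation=cv2.INTER_CUBIC)); np.save(n+".npy",i)
for n in("scene","side","wrist"):print(n,get_calibration(n))
E
```

```text
pics
{'time': 0.0, 'joint_positions': array([ 1.17899045e+00,  3.42716391e-01,  1.52504939e+00,  1.78645975e-05,
        1.27538442e+00, -1.46016027e-01]), 'dq': array([-0.00072353, -0.00039228, -0.00042949, -0.00034549,  0.00023638,
       -0.00057109]), 'tau': array([-1.30930664e-03, -4.31251681e+01, -2.44216830e+01,  7.17673148e-02,
        5.60577388e-02, -1.27595540e-04]), 'tool_pos': array([127.56442318, 508.83606095, 226.03695008]), 'tcp_rot': array([-3.14005416e+00, -2.43521116e-04,  2.89579741e+00]), 'contact_force': array([-0.19592205,  0.13050364,  0.6637814 ]), 'moment': array([0.0300507 , 0.04595464, 0.01492338]), 'finger_force': 0.0, 'grip_width': 91.9497096768184}
scene {'mtx': array([[349.4571436 ,   0.        , 253.26843909],
       [  0.        , 349.4571436 , 197.45120467],
       [  0.        ,   0.        ,   1.        ]]), 'position': array([1174.74770934,  104.97165694,  810.40658984]), 'attitude': array([-2.41641144, -0.01737968,  1.72634791])}
side {'mtx': array([[423.58467618,   0.        , 254.59478576],
       [  0.        , 423.58467618, 192.51695418],
       [  0.        ,   0.        ,   1.        ]]), 'position': array([ 109.3946238 , -686.84739846,  758.3421386 ]), 'attitude': array([-2.30411222,  0.00754303, -0.53820466])}
wrist {'mtx': array([[289.94172959,   0.        , 254.17768438],
       [  0.        , 289.94172959, 192.59470081],
       [  0.        ,   0.        ,   1.        ]]), 'mount': array([[-6.69242737e-04, -9.63556551e-01, -2.67503880e-01,
         7.15114491e+01],
       [ 9.99999601e-01, -8.03083879e-04,  3.90926151e-04,
         2.28965113e-01],
       [-5.91507507e-04, -2.67503512e-01,  9.63556704e-01,
        -1.58808917e+02],
       [ 0.00000000e+00,  0.00000000e+00,  0.00000000e+00,
         1.00000000e+00]])}
```

View pics/scene0.png

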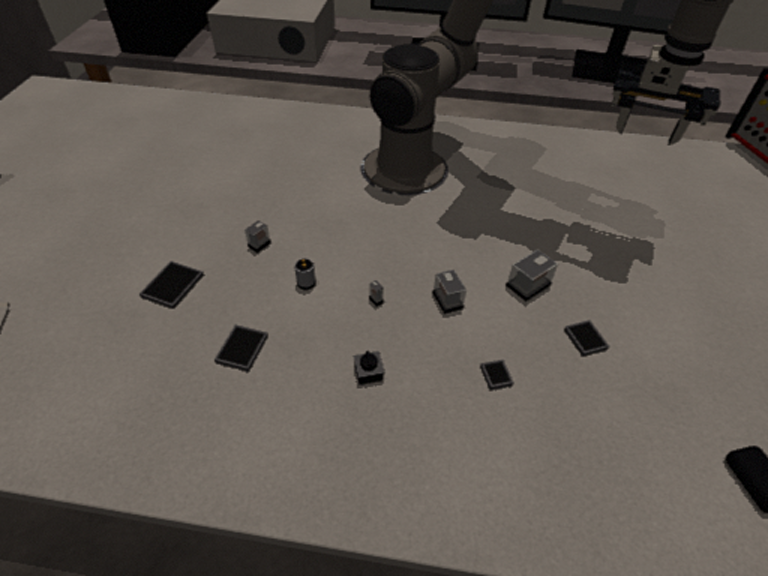

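View pics/side0.png

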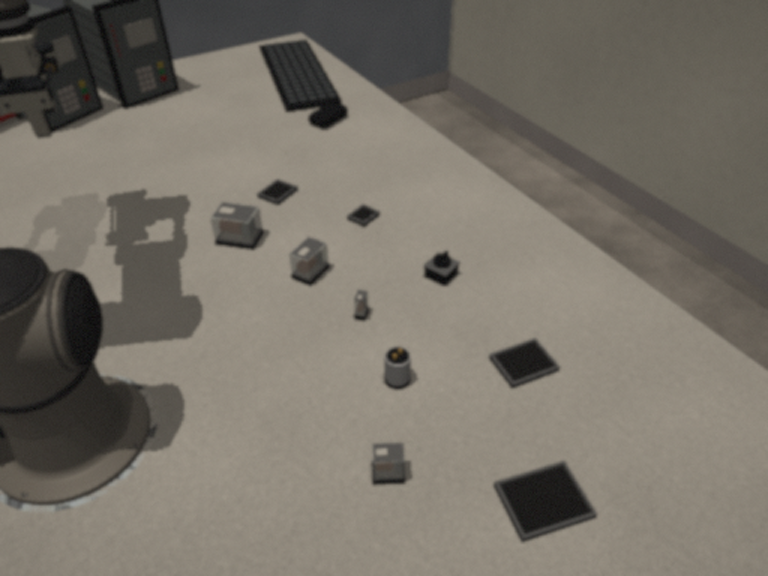

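The scene view shows the following (768 px picture). Relays: small (258,237), mini (376,293), medium (449,292), large (531,276). Cradles: large (172,284), medium (242,347), mini (497,374), small (586,337). Capacitor at (305,273) and selector at (369,368). The side view shows the same layout.

```bash
cat > h.py <<'E'
from plant import *
import cv2,numpy as np
from scipy.spatial.transform import Rotation as Ro
def cam(n,o=None):
    c=get_calibration(n)
    if n=="wrist":
        R=Ro.from_euler('xyz',o["tcp_rot"]).as_matrix();M=c["mount"]
        return c["mtx"],R@M[:3,:3],R@M[:3,3]+o["tool_pos"]
    return c["mtx"],Ro.from_euler('xyz',c["attitude"]).as_matrix(),c["position"]
def ray(C,uv,z):
    K,R,p=C
    uv=np.atleast_2d(np.asarray(uv,float))
    d=np.c_[uv,np.ones(len(uv))]@np.linalg.inv(K).T@R.T
    return (p+d*((z-p[2])/d[:,2])[:,None])[:,:2]
def blobs(img,C,thr,z,amin=30,amax=1e5):
    "dark blobs: their outline cast on plane z -> min-area rectangles"
    m=(img.max(2)<thr).astype(np.uint8)
    out=[]
    for c in cv2.findContours(m,cv2.RETR_EXTERNAL,cv2.CHAIN_APPROX_NONE)[0]:
        if amin<cv2.contourArea(c)<amax:
            q=ray(C,c[:,0],z);r=cv2.minAreaRect(q.astype(np.float32))
            out.append((c[:,0].mean(0),r))
    return out
def show(bl,lim=(100,1000,-700,700)):
    for u,((x,y),(w,h),a) in bl:
        if lim[0]<x<lim[1] and lim[2]<y<lim[3]:
            if w<h:w,h,a=h,w,a-90
            print("px",u.round(),"xy",round(x),round(y),"size",round(w),round(h),"long-axis deg",round((a+90)%180-90))
E
python3 - <<'E'
from h import *
for n in("scene","side"):
    i=np.load(n+".npy");C=cam(n);print(n)
    show(blobs(i,C,60,6))
C=cam("scene")
for n,p in dict(small=(258,237),mini=(376,293),med=(449,292),large=(531,276)).items():print(n,ray(C,np.array(p)/1.5,30).round())
C=cam("side")
for n,p in dict(small=(388,463),mini=(361,305),med=(309,261),large=(237,226)).items():print(n,ray(C,np.array(p)/1.5,30).round())
E
```

```text
scene
px [501. 318.] xy 741 643 size 117 62 long-axis deg -17
px [244. 251.] xy 658 17 size 52 42 long-axis deg -80
px [330. 250.] xy 621 245 size 56 46 long-axis deg 21
px [245. 241.] xy 629 13 size 44 33 long-axis deg 10
px [161. 232.] xy 639 -228 size 90 70 long-axis deg -7
px [390. 226.] xy 507 416 size 71 61 long-axis deg 27
px [251. 198.] xy 472 0 size 49 27 long-axis deg 14
px [298. 199.] xy 446 145 size 79 56 long-axis deg 29
px [353. 189.] xy 372 314 size 101 73 long-axis deg -45
px [114. 190.] xy 508 -423 size 108 88 long-axis deg -13
px [203. 183.] xy 433 -159 size 91 39 long-axis deg 20
px [171. 158.] xy 343 -292 size 90 49 long-axis deg 30
side
px [259. 320.] xy 347 -296 size 40 7 long-axis deg -31
px [363. 332.] xy 506 -422 size 95 74 long-axis deg -14
px [265. 237.] xy 473 -115 size 29 25 long-axis deg -31
px [349. 240.] xy 638 -226 size 76 58 long-axis deg -7
px [294. 183.] xy 644 7 size 58 44 long-axis deg -27
px [207. 183.] xy 446 130 size 69 36 long-axis deg -2
px [294. 174.] xy 668 44 size 39 31 long-axis deg 59
px [161. 161.] xy 371 290 size 90 51 long-axis deg -7
px [242. 144.] xy 614 245 size 48 42 long-axis deg 20
px [185. 128.] xy 501 416 size 64 54 long-axis deg 28
small [[ 363. -280.]]
mini [[482.   2.]]
med [[455. 146.]]
large [[381. 311.]]
small [[ 351. -287.]]
mini [[469.  -6.]]
med [[445. 143.]]
large [[373. 311.]]
```

Cradle positions agree in both views. I'm moving to the large relay, then looking from the wrist.

Emit:
arm_command(
  gripper=[90,90,90,90,90],
  dp=[
    [-0.96,-0.5,0],
    [-0.96,-0.5,0],
    [-0.96,-0.5,0],
    [-0.96,-0.5,0],
    [-0.96,-0.5,0],
  ],
  twist=[0,0,0,0,0],
)

```text
time: 0.72
tool_pos: [229.4, 418.6, 226.4]
tcp_rot: [-3.141, -0.0, 2.896]
contact_force: [-0.6, -0.4, 0.0]
grip_width: 90.1
finger_force: 0.0
```

Emit:
arm_command(
  gripper=[90,90,90,90,90],
  dp=[
    [-0.96,-0.5,0],
    [-0.96,-0.5,0],
    [-0.96,-0.5,0],
    [-0.96,-0.5,0],
    [-0.96,-0.5,0],
  ],
  twist=[0,0,0,0,0],
)

```text
time: 1.35
tool_pos: [330.5, 328.8, 226.4]
tcp_rot: [-3.141, -0.0, 2.896]
contact_force: [0.5, -1.1, 0.6]
grip_width: 90.1
finger_force: 0.0
```

Emit:
arm_command(
  gripper=[90,90,90,90,90],
  dp=[
    [-0.96,-0.5,0],
    [-0.96,-0.5,0],
    [0,0,0],
    [0,0,0],
    [0,0,0],
  ],
  twist=[0,0,0,0,0],
)

```text
time: 1.98
tool_pos: [369.9, 294.2, 226.7]
tcp_rot: [3.142, -0.0, 2.897]
contact_force: [0.3, -0.5, 0.4]
grip_width: 90.0
finger_force: 0.0
```

```bash
cat > look.py <<'E'
from h import *
import sys,pickle
n=sys.argv[1];o=get_obs();i=capture("wrist")
cv2.imwrite(f"pics/{n}.png",i[:,:,::-1]);pickle.dump((o,i),open(n+".pkl","wb"))
print(o["time"],o["tool_pos"].round(1),o["tcp_rot"].round(3),o["grip_width"])
E
python3 look.py w1
```

```text
1.975 [369.9 294.2 226.7] [ 3.142 -0.     2.897] 90.02765013406496
```

View pics/w1.png

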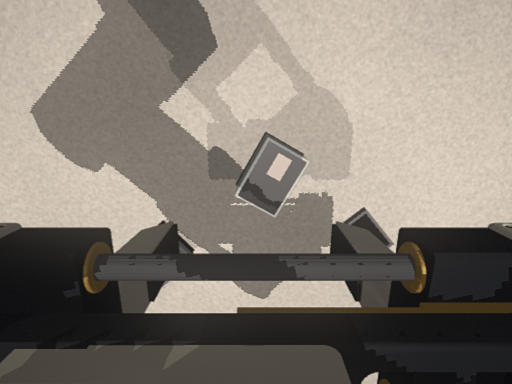

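The wrist view shows one relay at (272,175), with top corners about (268,136), (307,161), (276,216) and (237,193). The gripper hides the lower part, and another rectangle is at (368,228).

```bash
cat >> h.py <<'E'
def top(C,px,z):
    q=ray(C,px,z);((x,y),(w,h),a)=cv2.minAreaRect(q.astype(np.float32))
    if w<h:w,h,a=h,w,a-90
    print("top xy",round(x,1),round(y,1),"size",round(w,1),round(h,1),"long deg",round((a+90)%180-90,1))
E
python3 - <<'E'
from h import *
import pickle
o,i=pickle.load(open("w1.pkl","rb"));C=cam("wrist",o)
for z in(46,58,64): top(C,[(268,136),(307,161),(276,216),(237,193)],z)
print(ray(C,[(364,210),(392,245),(272,320)],5))
cv2.imwrite("pics/w1c.png",cv2.resize(i[110:250,200:420,::-1],None,fx=3.5,fy=3.5,interpolation=cv2.INTER_CUBIC))
E
```

```text
top xy 379.0 314.5 size 80.8 56.3 long deg -42.4
top xy 376.2 314.4 size 78.0 54.4 long deg -42.4
top xy 374.8 314.4 size 76.5 53.4 long deg -42.4
[[464.22443843 427.82683578]
 [526.67714614 459.11838096]
 [608.57950601 263.33655965]]
```

View pics/w1c.png

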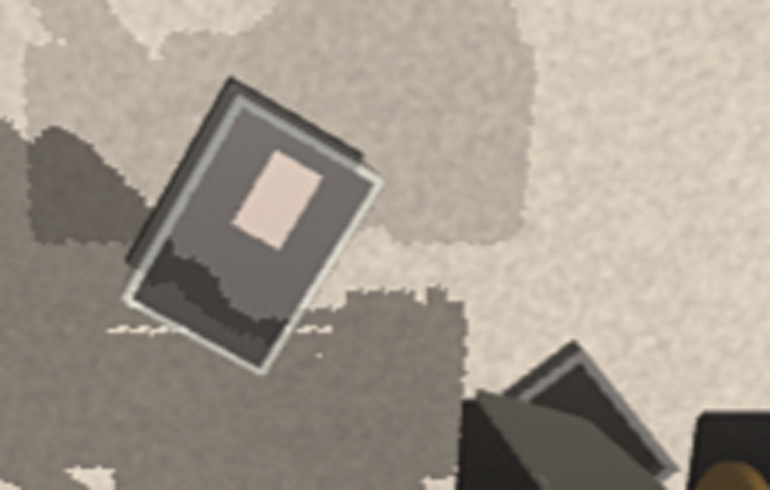

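The large relay is at (375,314.5) with its long axis at -42.5°. I'll twist by +28.5°, go down and grip.

Emit:
arm_command(
  gripper=[90,90,90,90,90],
  dp=[
    [0,0.84,1],
    [0,0,1],
    [0,0,1],
    [0,0,1],
    [0,0,0.5],
  ],
  twist=[0,1,1,1,1],
)

```text
time: 2.65
tool_pos: [374.6, 314.2, 113.0]
tcp_rot: [-3.14, -0.001, 2.545]
contact_force: [-0.4, 0.6, 0.7]
grip_width: 89.9
finger_force: 0.0
```

Emit:
arm_command(
  gripper=[90,90,90,90,90],
  dp=[
    [0,0,0.5],
    [0,0,1],
    [0,0,1],
    [0,0,0.6],
    [0,0,0.45],
  ],
  twist=[1,0.7,0,0,0],
)

```text
time: 3.28
tool_pos: [375.6, 314.4, 25.0]
tcp_rot: [3.141, -0.0, 2.399]
contact_force: [0.4, -0.0, 0.2]
grip_width: 89.9
finger_force: 0.0
```

Emit:
arm_command(
  gripper=[90,50,50,50,50],
  dp=[
    [0,0,0],
    [0,0,0],
    [0,0,0],
    [0,0,0],
    [0,0,0],
  ],
  twist=[0,0,0,0,0],
)

```text
time: 3.9
tool_pos: [375.6, 313.9, 25.8]
tcp_rot: [-3.141, 0.0, 2.398]
contact_force: [-0.6, -1.4, 3.5]
grip_width: 57.9
finger_force: 29.9
```

Emit:
arm_command(
  gripper=[50,50,50,50,50],
  dp=[
    [0,0,-0.6],
    [0,0,-0.8],
    [0,0,-0.9],
    [0,0,-0.9],
    [0,0,-0.8],
  ],
  twist=[0,-1,-1,-1,-1],
)

```text
time: 4.53
tool_pos: [375.6, 314.1, 127.0]
tcp_rot: [3.141, 0.0, 2.75]
contact_force: [-0.0, 0.5, -2.0]
grip_width: 58.2
finger_force: 29.9
```

Emit:
arm_command(
  gripper=[50,50,50,50,50],
  dp=[
    [0,0,0],
    [0,0,0],
    [-0.43,-0.98,0],
    [-0.43,-0.98,0],
    [-0.43,-0.98,0],
  ],
  twist=[-1,-0.8,0,0,0],
)

```text
time: 5.15
tool_pos: [389.7, 234.3, 126.1]
tcp_rot: [3.141, 0.0, 2.905]
contact_force: [0.8, 0.1, -3.1]
grip_width: 57.5
finger_force: 29.9
```

Emit:
arm_command(
  gripper=[50,50,50,50,50],
  dp=[
    [-0.43,-0.98,0],
    [-0.43,-0.98,0],
    [-0.43,-0.98,0],
    [-0.43,-0.98,0],
    [-0.43,-0.98,0],
  ],
  twist=[0,0,0,0,0],
)

```text
time: 5.78
tool_pos: [413.3, 102.5, 126.2]
tcp_rot: [3.141, 0.001, 2.905]
contact_force: [-0.4, 0.5, -2.8]
grip_width: 57.8
finger_force: 29.9
```

Emit:
arm_command(
  gripper=[50,50,50,50,50],
  dp=[
    [-0.43,-0.98,0],
    [-0.43,-0.98,0],
    [-0.43,-0.98,0],
    [-0.43,-0.98,0],
    [-0.43,-0.98,0],
  ],
  twist=[0,0,0,0,0],
)

```text
time: 6.4
tool_pos: [436.8, -29.2, 126.2]
tcp_rot: [3.141, 0.001, 2.904]
contact_force: [0.0, 0.0, -3.2]
grip_width: 57.8
finger_force: 29.9
```

Emit:
arm_command(
  gripper=[50,50,50,50,50],
  dp=[
    [-0.43,-0.98,0],
    [-0.43,-0.98,0],
    [-0.43,-0.98,0],
    [-0.43,-0.98,0],
    [-0.43,-0.98,0],
  ],
  twist=[0,0,0,0,0],
)

```text
time: 7.02
tool_pos: [460.2, -160.9, 126.1]
tcp_rot: [3.141, 0.0, 2.904]
contact_force: [0.5, 0.5, -3.0]
grip_width: 58.0
finger_force: 29.9
```

Emit:
arm_command(
  gripper=[50,50,50,50,50],
  dp=[
    [-0.43,-0.98,0],
    [-0.43,-0.98,0],
    [-0.43,-0.98,0],
    [-0.43,-0.98,0],
    [-0.43,-0.98,0],
  ],
  twist=[0,0,0,0,0],
)

```text
time: 7.65
tool_pos: [483.7, -292.5, 126.1]
tcp_rot: [3.141, 0.0, 2.905]
contact_force: [0.6, -1.1, -4.0]
grip_width: 58.0
finger_force: 29.9
```

```bash
python3 look.py w2
```

```text
7.65 [ 483.7 -292.5  126.1] [3.141 0.    2.905] 57.95190421389266
```

View pics/w2.png

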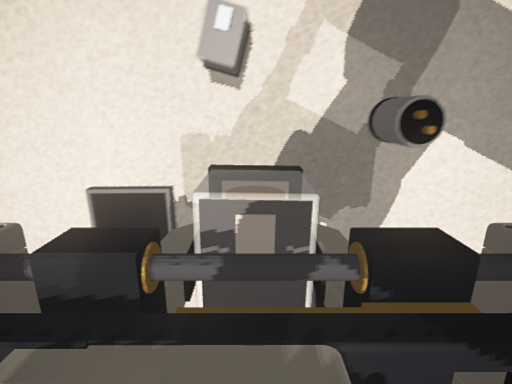

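The wrist view shows the relay held, with the large cradle's robot-side rim corners at (88,188) and (172,186). The small relay is at (222,38) and the capacitor at (407,122).

```bash
python3 - <<'E'
from h import *
import pickle
o,i=pickle.load(open("w2.pkl","rb"));C=cam("wrist",o)
q=ray(C,[(87.5,187.5),(172.5,186.5)],11);print(q)
d=q[1]-q[0];L=np.linalg.norm(d);d/=L
print("len",L,"deg",np.degrees(np.arctan2(d[1],d[0])))
n=np.array([-d[1],d[0]]);n*=np.sign(n[0])
for h in(41,52):print("centre if half",h,q.mean(0)+n*h)
print("held bottom edge z:",ray(C,[(207,166),(302,166)],o["tool_pos"][2]-25.3))
E
```

```text
[[ 444.83492626 -449.94021074]
 [ 463.4054377  -369.0952959 ]]
len 82.95037161869719 deg 77.06326918814524
centre if half 41 [ 494.07951482 -418.69662683]
centre if half 52 [ 504.80031143 -421.15925144]
held bottom edge z: [[ 439.53158561 -312.67881313]
 [ 453.91652827 -253.34787097]]
```

Emit:
arm_command(
  gripper=[50,50,50,50,50],
  dp=[
    [-0.42,-0.96,0],
    [-0.42,-0.96,0],
    [-0.42,-0.96,0],
    [-0.42,-0.96,0],
    [-0.34,-0.85,0],
  ],
  twist=[0,0,0,0,0],
)

```text
time: 8.32
tool_pos: [505.2, -418.2, 125.9]
tcp_rot: [3.141, -0.0, 2.904]
contact_force: [0.3, 0.5, -3.2]
grip_width: 58.0
finger_force: 29.9
```

Emit:
arm_command(
  gripper=[50,50,50,50,50],
  dp=[
    [0,0,0],
    [0,0,0.5],
    [0,0,1],
    [0,0,0.9],
    [0,0,0.3],
  ],
  twist=[0,0,0,0,0],
)

```text
time: 8.95
tool_pos: [504.4, -415.5, 55.8]
tcp_rot: [3.139, -0.004, 2.905]
contact_force: [-0.2, -1.0, -3.6]
grip_width: 57.7
finger_force: 29.9
```

Emit:
arm_command(
  gripper=[50,50,50,50,50],
  dp=[
    [-0.05,-0.22,0],
    [0,0,0.4],
    [0,0,0.2],
    [0,0,0],
    [0,0,0],
  ],
  twist=[0,0,0,0,0],
)

```text
time: 9.57
tool_pos: [505.3, -423.3, 43.2]
tcp_rot: [-3.142, 0.0, 2.905]
contact_force: [0.7, 0.2, -3.4]
grip_width: 57.9
finger_force: 29.9
```

Emit:
arm_command(
  gripper=[50,50,50,50,50],
  dp=[
    [0,0.06,0.2],
    [0,0,0.15],
    [0,0,0.1],
    [0,0,0.04],
    [0,0,0],
  ],
  twist=[0,0,0,0,0],
)

```text
time: 10.2
tool_pos: [505.5, -421.8, 30.6]
tcp_rot: [3.141, -0.0, 2.905]
contact_force: [0.4, -0.3, -2.9]
grip_width: 57.7
finger_force: 29.9
```

Emit:
arm_command(
  gripper=[50,88,88,88,88],
  dp=[
    [0,0,0.04],
    [0,0,0],
    [0,0,0],
    [0,0,0],
    [0,0,-0.5],
  ],
  twist=[0,0,0,0,0],
)

```text
time: 10.82
tool_pos: [505.0, -421.3, 41.8]
tcp_rot: [3.14, -0.002, 2.905]
contact_force: [-0.1, -0.0, -0.7]
grip_width: 87.6
finger_force: 0.0
```

Emit:
arm_command(
  gripper=[88,88,88,88,88],
  dp=[
    [0,0,-1],
    [0,0,-1],
    [0,0,-1],
    [0.87,0.71,-1],
    [0.87,0.71,-0.5],
  ],
  twist=[0,0,0,0,0],
)

```text
time: 11.45
tool_pos: [471.7, -377.1, 157.1]
tcp_rot: [-3.14, 0.003, 2.904]
contact_force: [1.0, 0.3, 0.1]
grip_width: 88.1
finger_force: 0.0
```

Emit:
arm_command(
  gripper=[88,88,88,88,88],
  dp=[
    [0.87,0.71,0],
    [0.87,0.71,0],
    [0.87,0.71,0],
    [0,0,0],
    [0,0,0],
  ],
  twist=[0,0,0,0,0],
)

```text
time: 12.08
tool_pos: [421.4, -310.8, 155.6]
tcp_rot: [-3.14, 0.002, 2.905]
contact_force: [-0.5, -0.4, 0.3]
grip_width: 88.1
finger_force: 0.0
```

```bash
python3 look.py w3; python3 - <<'E'
import cv2
i=cv2.imread("pics/w3.png");cv2.imwrite("pics/w3c.png",cv2.resize(i[60:260,150:400],None,fx=3,fy=3,interpolation=cv2.INTER_CUBIC))
E
```

```text
12.075 [ 421.4 -310.8  155.6] [-3.140e+00  2.000e-03  2.905e+00] 88.09171276672686
```

View pics/w3.png

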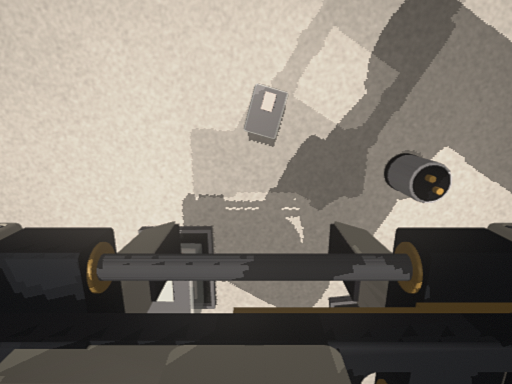

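The small relay is seen at (266,113), with top corners about (260,85), (287,94), (272,141) and (245,132).

```bash
cat >> h.py <<'E'
def move(x,y,yawdeg=None):
    "shift in present tool axes (units) and twist (units)"
    o=get_obs();yaw=o["tcp_rot"][2];d=np.array([x,y])-o["tool_pos"][:2]
    if abs(abs(o["tcp_rot"][0])-np.pi)>.1:print("roll!")
    print("from",o["tool_pos"].round(1),"dx",round((d[0]*np.cos(yaw)+d[1]*np.sin(yaw))/25,2),"dy",round((d[0]*np.sin(yaw)-d[1]*np.cos(yaw))/25,2))
    if yawdeg is not None:
        t=np.degrees(yaw)-yawdeg;print("twist",round(((t+180)%360-180)/5,2),"q6",o["joint_positions"][5])
E
python3 - <<'E'
from h import *
import pickle
o,i=pickle.load(open("w3.pkl","rb"));C=cam("wrist",o)
top(C,[(260,85),(287,94),(272,141),(245,132)],52)
m=(i[60:160,230:300].max(2))
q=ray(C,[(260,85),(287,94),(272,141),(245,132)],52).mean(0)
move(*q)
E
```

```text
top xy 355.7 -284.0 size 41.7 25.4 long deg -31.8
from [ 421.4 -310.9  155.3] dx 2.8 dy 0.42
```

```bash
python3 - <<'E'
import cv2
i=cv2.imread("pics/w3.png");cv2.imwrite("pics/w3c.png",cv2.resize(i[70:160,225:305],None,fx=6,fy=6,interpolation=cv2.INTER_CUBIC))
E
```

```text
(no output)
```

View pics/w3c.png

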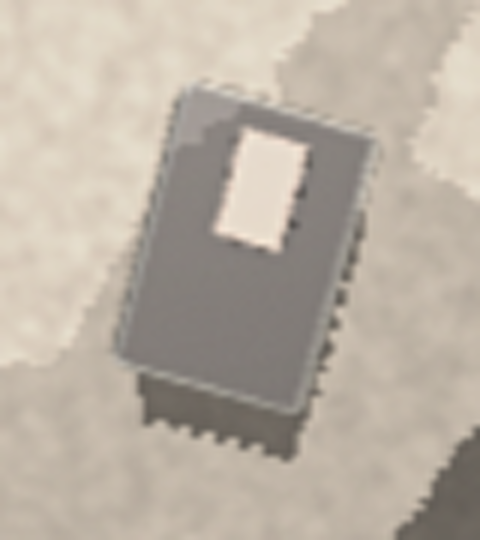

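The crop gives the top corners in full-picture pixels: (255.3,84.2), (288,92.2), (275,138.7) and (244.7,130).

```bash
python3 - <<'E'
from h import *
import pickle
o,i=pickle.load(open("w3.pkl","rb"));C=cam("wrist",o)
p=[(255.3,84.2),(288,92.2),(275,138.7),(244.7,130)]
top(C,p,52)
move(*ray(C,p,52).mean(0))
E
```

```text
top xy 354.0 -284.1 size 40.6 28.7 long deg -28.4
from [ 421.4 -310.9  155.3] dx 2.86 dy 0.41
```

Emit:
arm_command(
  gripper=[80,70,70,70,70],
  dp=[
    [0.97,0.13,0],
    [0.97,0.13,0],
    [0.96,0.13,0],
    [0,0,1],
    [0,0,1],
  ],
  twist=[0,0,0,1,1],
)

```text
time: 12.75
tool_pos: [353.0, -284.6, 104.5]
tcp_rot: [-3.141, 0.002, 2.726]
contact_force: [-0.9, 1.0, -0.2]
grip_width: 70.0
finger_force: 0.0
```

Emit:
arm_command(
  gripper=[70,70,70,70,70],
  dp=[
    [0,0,1],
    [0,0,1],
    [0,0,0.8],
    [0,0,0.5],
    [0,0,0],
  ],
  twist=[1,0,0,0,0],
)

```text
time: 13.38
tool_pos: [352.4, -283.5, 21.5]
tcp_rot: [3.141, -0.001, 2.643]
contact_force: [-0.8, -0.1, -0.5]
grip_width: 70.1
finger_force: 0.0
```

Emit:
arm_command(
  gripper=[20,20,20,20,20],
  dp=[
    [0,0,0],
    [0,0,0],
    [0,0,0],
    [0,0,0],
    [0,0,0],
  ],
  twist=[0,0,0,0,0],
)

```text
time: 14.0
tool_pos: [352.6, -283.5, 22.4]
tcp_rot: [-3.142, 0.0, 2.643]
contact_force: [-0.2, 0.1, 2.5]
grip_width: 32.5
finger_force: 30.0
```

Gripped at 32.5 mm. I'm lifting and turning, and refining the small cradle from the earlier w1 picture.

Emit:
arm_command(
  gripper=[20,20,20,20,20],
  dp=[
    [0,0,-0.6],
    [0,0,-0.8],
    [0,0,-0.9],
    [0,0,-0.9],
    [0,0,-0.8],
  ],
  twist=[0,-1,-1,-1,-1],
)

```text
time: 14.62
tool_pos: [352.4, -283.3, 122.9]
tcp_rot: [3.141, -0.0, 2.995]
contact_force: [-0.1, -1.1, -1.3]
grip_width: 31.7
finger_force: 30.0
```

Emit:
arm_command(
  gripper=[20,20,20,20,20],
  dp=[
    [0,0,0],
    [0,0,0],
    [0,0,0],
    [0,0,0],
    [0,0,0],
  ],
  twist=[-1,-1,-1,-1,-1],
)

```text
time: 15.25
tool_pos: [352.3, -283.2, 122.0]
tcp_rot: [3.141, -0.0, -2.852]
contact_force: [0.0, -0.2, -1.0]
grip_width: 31.7
finger_force: 30.0
```

Emit:
arm_command(
  gripper=[20,20,20,20,20],
  dp=[
    [0,0,0],
    [0,0,0],
    [0,0,0],
    [-0.73,0.88,0],
    [-0.73,0.88,0],
  ],
  twist=[-1,-1,-0.2,0,0],
)

```text
time: 15.88
tool_pos: [364.5, -227.0, 122.0]
tcp_rot: [3.141, 0.0, -2.666]
contact_force: [0.4, 0.5, -1.3]
grip_width: 31.8
finger_force: 30.0
```

```bash
python3 - <<'E'
from h import *
import pickle
o,i=pickle.load(open("w1.pkl","rb"));C=cam("wrist",o)
q=ray(C,[(364.3,207.7),(392.9,244.3)],11)
d=q[1]-q[0];L=np.linalg.norm(d);d/=L
print(q,L,np.degrees(np.arctan2(d[1],d[0])))
n=np.array([d[1],-d[0]]);print(q.mean(0)+n*28,q[0]+d*34+n*28)
o=get_obs();print(o["tool_pos"],o["tcp_rot"]);move(503,416,207.5)
E
```

```text
[[458.58740718 426.47384324]
 [522.49945663 457.77663132]] 71.16610574006455 26.09464843839055
[502.85938002 416.97931471] [501.43768985 416.28300053]
[ 364.52393456 -226.97644731  122.03723617] [ 3.14117531e+00  2.67453253e-05 -2.66557504e+00]
from [ 364.5 -227.   122. ] dx -16.71 dy 20.32
twist -0.05 q6 -2.7828615567461035
```

Emit:
arm_command(
  gripper=[20,20,20,20,20],
  dp=[
    [-0.73,0.88,0],
    [-0.73,0.88,0],
    [-0.73,0.88,0],
    [-0.73,0.88,0],
    [-0.73,0.88,0],
  ],
  twist=[0,0,0,0,0],
)

```text
time: 16.5
tool_pos: [395.0, -87.0, 122.2]
tcp_rot: [3.142, 0.0, -2.665]
contact_force: [-0.2, 0.1, -1.1]
grip_width: 32.0
finger_force: 30.0
```

Emit:
arm_command(
  gripper=[20,20,20,20,20],
  dp=[
    [-0.73,0.88,0],
    [-0.73,0.88,0],
    [-0.73,0.88,0],
    [-0.73,0.88,0],
    [-0.73,0.88,0],
  ],
  twist=[0,0,0,0,0],
)

```text
time: 17.12
tool_pos: [425.3, 52.7, 122.2]
tcp_rot: [3.142, 0.0, -2.665]
contact_force: [1.9, -0.1, -0.8]
grip_width: 31.9
finger_force: 30.0
```

Emit:
arm_command(
  gripper=[20,20,20,20,20],
  dp=[
    [-0.73,0.88,0],
    [-0.73,0.88,0],
    [-0.73,0.88,0],
    [-0.73,0.88,0],
    [-0.73,0.88,0],
  ],
  twist=[0,0,0,0,0],
)

```text
time: 17.75
tool_pos: [455.6, 192.4, 122.1]
tcp_rot: [3.141, -0.0, -2.664]
contact_force: [0.3, -0.5, -1.1]
grip_width: 31.8
finger_force: 30.0
```

Emit:
arm_command(
  gripper=[20,20,20,20,20],
  dp=[
    [-0.73,0.88,0],
    [-0.73,0.88,0],
    [-0.73,0.88,0],
    [-0.73,0.88,0],
    [-0.73,0.88,0],
  ],
  twist=[0,0,0,0,0],
)

```text
time: 18.38
tool_pos: [486.0, 331.9, 122.0]
tcp_rot: [3.142, -0.0, -2.664]
contact_force: [0.7, 0.1, -0.4]
grip_width: 31.8
finger_force: 30.0
```

Emit:
arm_command(
  gripper=[20,20,20,20,20],
  dp=[
    [-0.73,0.88,0],
    [-0.73,0.88,0],
    [-0.73,0.88,0],
    [0,0,0],
    [0,0,0],
  ],
  twist=[0,0,0,0,0],
)

```text
time: 19.0
tool_pos: [503.8, 414.2, 121.7]
tcp_rot: [-3.141, -0.001, -2.664]
contact_force: [0.3, 0.5, -1.6]
grip_width: 31.8
finger_force: 30.0
```

```bash
python3 look.py w4; python3 -c "
from h import *
move(503,416.5,207)"
```

```text
19.0 [503.8 414.2 121.7] [-3.141e+00 -1.000e-03 -2.664e+00] 31.805378893305495
from [503.9 414.  121.9] dx -0.01 dy 0.11
twist 0.07 q6 -1.4779454816140305
```

View pics/w4.png

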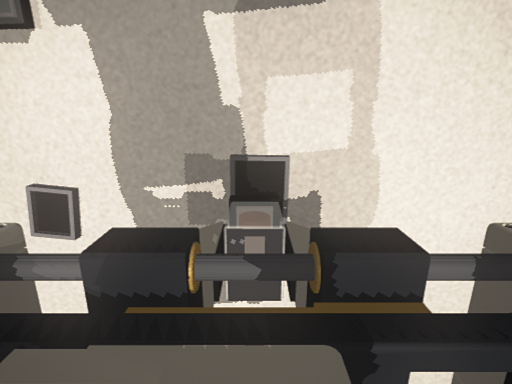

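The relay hovers over the small cradle, whose rear rim corners are (231,155) and (290,155). The mini cradle has corners (28,184), (79,187), (77,240) and (27,232).

```bash
python3 - <<'E'
from h import *
import pickle
o,i=pickle.load(open("w4.pkl","rb"));C=cam("wrist",o)
q=ray(C,[(231,155),(290,155)],11)
d=q[1]-q[0];L=np.linalg.norm(d);d/=L
n=np.array([d[1],-d[0]])
print(L,np.degrees(np.arctan2(d[1],d[0])),q.mean(0)+n*34)
q=ray(C,[(230,203),(281,203)],o["tool_pos"][2]-22)
d=q[1]-q[0];print("held base edge",np.linalg.norm(d),q.mean(0)+n*22)
print("mini cradle");top(C,[(28,184),(79,187),(77,240),(27,232)],11)
E
```

```text
54.95871829049632 117.34325352234399 [502.03246005 419.80079657]
held base edge 33.34755770223482 [510.43096524 418.45631702]
mini cradle
top xy 613.4 248.0 size 57.2 49.5 long deg 16.2
```

```bash
python3 - <<'E'
from h import *
import pickle
o,i=pickle.load(open("w4.pkl","rb"));C=cam("wrist",o)
a=np.radians(117.4);d=np.array([np.cos(a),np.sin(a)]);n=np.array([d[1],-d[0]])
q=ray(C,[(223,227),(287,227)],o["tool_pos"][2]+30);print(np.linalg.norm(q[1]-q[0]),q.mean(0)+n*22)
print(i[185:235:2,255].tolist())
E
```

```text
30.525090717111667 [506.71811749 416.01070212]
[[54, 51, 49], [49, 46, 43], [45, 42, 39], [43, 41, 37], [44, 41, 38], [39, 37, 34], [39, 37, 35], [39, 36, 33], [63, 60, 58], [93, 91, 87], [91, 90, 85], [128, 120, 114], [131, 123, 119], [119, 106, 96], [118, 104, 93], [119, 104, 93], [118, 104, 93], [117, 103, 92], [118, 104, 93], [125, 108, 96], [137, 119, 108], [193, 178, 168], [87, 84, 81], [68, 65, 63], [71, 67, 66]]
```

Emit:
arm_command(
  gripper=[20,20,20,20,20],
  dp=[
    [0.04,0.15,0.4],
    [0,0,1],
    [0,0,1],
    [0,0,0.6],
    [0,0,0.3],
  ],
  twist=[0,0,0,0,0],
)

```text
time: 19.68
tool_pos: [501.3, 417.3, 38.7]
tcp_rot: [-3.142, -0.001, -2.663]
contact_force: [-0.7, 1.1, -0.8]
grip_width: 31.8
finger_force: 30.0
```

Emit:
arm_command(
  gripper=[20,20,20,20,20],
  dp=[
    [0,0,0.2],
    [0,0,0.2],
    [0,0,0.04],
    [0,0,0],
    [0,0,0],
  ],
  twist=[0,0,0,0,0],
)

```text
time: 20.3
tool_pos: [501.7, 417.9, 29.1]
tcp_rot: [3.141, 0.001, -2.663]
contact_force: [-0.5, 0.0, -1.2]
grip_width: 31.5
finger_force: 30.0
```

Emit:
arm_command(
  gripper=[20,20,70,70,70],
  dp=[
    [0,0,0.06],
    [0,0,0],
    [0,0,0],
    [0,0,0],
    [0,0,-0.5],
  ],
  twist=[0,0,0,0,0],
)

```text
time: 20.92
tool_pos: [501.0, 417.4, 39.3]
tcp_rot: [-3.141, -0.002, -2.663]
contact_force: [0.2, 0.0, 0.3]
grip_width: 57.0
finger_force: 0.0
```

Emit:
arm_command(
  gripper=[90,90,90,90,90],
  dp=[
    [0,0,-1],
    [0,0,-1],
    [0,0,-1],
    [0,0,-1],
    [0.45,-0.89,-0.8],
  ],
  twist=[0,0,0,0,0],
)

```text
time: 21.55
tool_pos: [502.0, 393.9, 161.9]
tcp_rot: [3.141, 0.003, -2.661]
contact_force: [0.3, -0.4, -0.4]
grip_width: 89.9
finger_force: 0.0
```

Emit:
arm_command(
  gripper=[90,90,90,90,90],
  dp=[
    [0.45,-0.89,0],
    [0.45,-0.89,0],
    [0.45,-0.89,0],
    [0.45,-0.89,0],
    [0.45,-0.89,0],
  ],
  twist=[0,0,0,0,0],
)

```text
time: 22.18
tool_pos: [503.3, 267.4, 160.9]
tcp_rot: [-3.141, 0.001, -2.663]
contact_force: [0.9, -0.0, -0.3]
grip_width: 89.8
finger_force: 0.0
```

Emit:
arm_command(
  gripper=[90,90,90,90,90],
  dp=[
    [0.45,-0.89,0],
    [0.45,-0.89,0],
    [0.45,-0.89,0],
    [0.45,-0.89,0],
    [0,0,0],
  ],
  twist=[0,0,0,0,0],
)

```text
time: 22.8
tool_pos: [504.5, 167.3, 160.8]
tcp_rot: [-3.141, 0.001, -2.665]
contact_force: [-0.3, 0.2, -0.3]
grip_width: 90.3
finger_force: 0.0
```

```bash
python3 look.py w5;  python3 - <<'E'
import cv2
i=cv2.imread("pics/w5.png");cv2.imwrite("pics/w5c.png",cv2.resize(i[:250,100:500],None,fx=2,fy=2,interpolation=cv2.INTER_CUBIC))
E
```

```text
22.8 [504.5 167.3 160.8] [-3.141e+00  1.000e-03 -2.665e+00] 90.30739287768313
```

View pics/w5c.png

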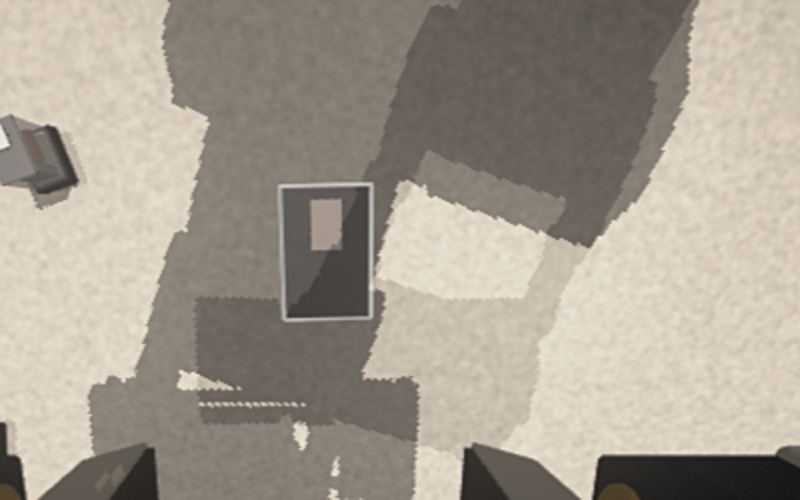

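The medium relay's top corners in full-picture pixels are (239.5,92.5), (287,91.5), (285.5,158.5) and (242.5,160.5). The mini relay is at the left edge, about (110,75).

```bash
python3 - <<'E'
from h import *
import pickle
o,i=pickle.load(open("w5.pkl","rb"));C=cam("wrist",o)
p=[(239.5,92.5),(287,91.5),(285.5,158.5),(242.5,160.5)]
top(C,p,58)
x,y=ray(C,p,58).mean(0);print(x,y)
move(x,y)
print("mini",ray(C,[(107,75)],46))
E
```

```text
top xy 448.3 148.0 size 58.5 40.5 long deg 29.1
448.4978768331838 147.66393784557408
from [504.5 168.2 160.7] dx 2.37 dy 0.3
mini [[472.56750632   5.09775487]]
```

Emit:
arm_command(
  gripper=[90,90,90,90,90],
  dp=[
    [0.8,0.1,0],
    [0.8,0.1,0],
    [0.74,0.1,0],
    [0,0,1],
    [0,0,1],
  ],
  twist=[0,0,0,-0.3,0],
)

```text
time: 23.48
tool_pos: [449.2, 149.2, 110.0]
tcp_rot: [-3.141, 0.002, -2.636]
contact_force: [0.9, 0.8, 0.3]
grip_width: 90.3
finger_force: 0.0
```

Emit:
arm_command(
  gripper=[90,90,90,90,90],
  dp=[
    [0,0,1],
    [0,0,1],
    [0,0,0.9],
    [0,0,0.56],
    [0,0,0],
  ],
  twist=[0,0,0,0,0],
)

```text
time: 24.1
tool_pos: [448.4, 148.6, 22.7]
tcp_rot: [3.141, -0.001, -2.636]
contact_force: [0.0, 0.1, 0.7]
grip_width: 90.2
finger_force: 0.0
```

Emit:
arm_command(
  gripper=[35,35,35,35,35],
  dp=[
    [0,0,0],
    [0,0,0],
    [0,0,0],
    [0,0,0],
    [0,0,0],
  ],
  twist=[0,0,0,0,0],
)

```text
time: 24.72
tool_pos: [448.9, 148.1, 23.3]
tcp_rot: [-3.141, 0.0, -2.637]
contact_force: [1.3, -2.2, 0.2]
grip_width: 44.4
finger_force: 0.8
```

Emit:
arm_command(
  gripper=[35,35,35,35,35],
  dp=[
    [0,0,0],
    [0,0,-0.7],
    [0,0,-0.9],
    [0,0,-0.9],
    [0,0,-0.8],
  ],
  twist=[0,0,1,1,1],
)

```text
time: 25.35
tool_pos: [448.5, 148.1, 106.2]
tcp_rot: [3.141, -0.001, -2.902]
contact_force: [-0.3, 0.5, -1.8]
grip_width: 43.8
finger_force: 30.0
```

Emit:
arm_command(
  gripper=[35,35,35,35,35],
  dp=[
    [0,0,-0.7],
    [0,0,0],
    [0,0,0],
    [0,0,0],
    [0,0,0],
  ],
  twist=[1,1,1,1,0.2],
)

```text
time: 25.98
tool_pos: [448.4, 148.1, 122.9]
tcp_rot: [-3.141, -0.001, 3.018]
contact_force: [-0.6, -0.5, -2.8]
grip_width: 44.1
finger_force: 30.0
```

Emit:
arm_command(
  gripper=[35,35,35,35,35],
  dp=[
    [-0.62,-0.93,0],
    [-0.62,-0.93,0],
    [-0.62,-0.93,0],
    [-0.62,-0.93,0],
    [-0.62,-0.93,0],
  ],
  twist=[0,0,0,0,0],
)

```text
time: 26.6
tool_pos: [511.5, 22.4, 122.9]
tcp_rot: [3.141, -0.001, 3.019]
contact_force: [0.0, 0.8, -2.4]
grip_width: 43.9
finger_force: 30.0
```

Emit:
arm_command(
  gripper=[35,35,35,35,35],
  dp=[
    [-0.62,-0.93,0],
    [-0.62,-0.93,0],
    [-0.62,-0.93,0],
    [-0.62,-0.93,0],
    [-0.62,-0.93,0],
  ],
  twist=[0,0,0,0,0],
)

```text
time: 27.22
tool_pos: [574.0, -102.5, 122.8]
tcp_rot: [3.141, -0.001, 3.019]
contact_force: [1.1, -0.0, -1.8]
grip_width: 43.9
finger_force: 30.0
```

Emit:
arm_command(
  gripper=[35,35,35,35,35],
  dp=[
    [-0.62,-0.93,0],
    [-0.62,-0.93,0],
    [-0.62,-0.93,0],
    [-0.6,-0.9,0],
    [-0.6,-0.9,0],
  ],
  twist=[0,0,0,0,0],
)

```text
time: 27.85
tool_pos: [635.8, -225.7, 122.5]
tcp_rot: [3.141, -0.001, 3.019]
contact_force: [0.5, -0.6, -1.7]
grip_width: 44.0
finger_force: 30.0
```

Emit:
arm_command(
  gripper=[35,35,35,35,35],
  dp=[
    [0,0,0],
    [0,0,0],
    [0,0,0],
    [0,0,0],
    [0,0,0],
  ],
  twist=[0,0,0,0,0],
)

```text
time: 28.48
tool_pos: [635.7, -224.6, 123.4]
tcp_rot: [3.142, 0.0, 3.018]
contact_force: [0.4, 0.7, -1.3]
grip_width: 44.0
finger_force: 30.0
```

```bash
python3 look.py w6; python3 -c "
from h import *
move(638.5,-227,173)"
```

```text
28.475 [ 635.7 -224.6  123.4] [3.142 0.    3.018] 43.97646793418507
from [ 635.7 -224.7  123.4] dx -0.12 dy -0.08
twist -0.01 q6 -1.9009907526911394
```

View pics/w6.png

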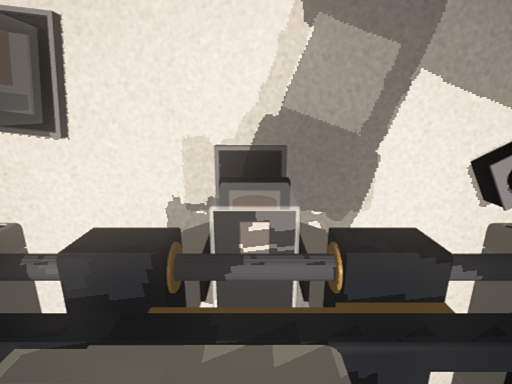

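The relay hovers over the medium cradle, with rear rim corners at about (214,146) and (287,146). The held base edge is at row 179, and the large relay is visible seated at the left.

```bash
python3 - <<'E'
from h import *
import pickle
o,i=pickle.load(open("w6.pkl","rb"));C=cam("wrist",o)
q=ray(C,[(214,145.5),(288,145.5)],11)
d=q[1]-q[0];L=np.linalg.norm(d);d/=L
n=np.array([d[1],-d[0]])
print(L,np.degrees(np.arctan2(d[1],d[0])),q.mean(0)+n*43)
q=ray(C,[(220,178.5),(290,178.5)],o["tool_pos"][2]-23)
print("held",np.linalg.norm(q[1]-q[0]),q.mean(0)+n*31)
print(i[140:215:3,253,0])
E
```

```text
68.73468574131361 82.90343218937112 [ 636.82199645 -227.43686361]
held 44.94698631934842 [ 636.41856759 -223.94446549]
[125 123  81  87  55  54  55  52  52  50  50  48  47  45  66  98  97 133
 137 123 124 125 163 211  71]
```

Emit:
arm_command(
  gripper=[35,35,35,35,35],
  dp=[
    [-0.06,-0.12,0.4],
    [0,0,1],
    [0,0,1],
    [0,0,0.6],
    [0,0,0.3],
  ],
  twist=[0,0,0,0,0],
)

```text
time: 29.15
tool_pos: [636.5, -228.1, 39.5]
tcp_rot: [3.141, -0.001, 3.018]
contact_force: [0.2, -0.1, -1.0]
grip_width: 43.4
finger_force: 30.0
```

Emit:
arm_command(
  gripper=[35,35,35,35,35],
  dp=[
    [0,0,0.2],
    [0,0,0.2],
    [0,0,0.05],
    [0,0,0],
    [0,0,0],
  ],
  twist=[0,0,0,0,0],
)

```text
time: 29.78
tool_pos: [637.0, -228.2, 29.8]
tcp_rot: [-3.141, 0.001, 3.018]
contact_force: [-0.2, 0.0, -1.4]
grip_width: 43.9
finger_force: 30.0
```

Emit:
arm_command(
  gripper=[35,35,75,75,75],
  dp=[
    [0,0,0.07],
    [0,0,0],
    [0,0,0],
    [0,0,0],
    [0,0,-0.5],
  ],
  twist=[0,0,0,0,0],
)

```text
time: 30.4
tool_pos: [636.3, -227.9, 39.8]
tcp_rot: [3.141, -0.002, 3.018]
contact_force: [-0.1, 0.8, 0.3]
grip_width: 69.0
finger_force: 0.0
```

Emit:
arm_command(
  gripper=[75,75,75,75,75],
  dp=[
    [0,0,-1],
    [0,0,-1],
    [0,0,-1],
    [0,0,-1],
    [0.54,0.89,-0.5],
  ],
  twist=[0,0,0,0,0],
)

```text
time: 31.02
tool_pos: [627.1, -205.9, 155.4]
tcp_rot: [-3.14, 0.004, 3.016]
contact_force: [-0.1, -0.1, -0.8]
grip_width: 74.9
finger_force: 0.0
```

Emit:
arm_command(
  gripper=[75,75,75,75,75],
  dp=[
    [0.54,0.89,0],
    [0.54,0.89,0],
    [0.54,0.89,0],
    [0.54,0.89,0],
    [0.54,0.89,0],
  ],
  twist=[0,0,0,0,0],
)

```text
time: 31.65
tool_pos: [572.8, -85.0, 153.9]
tcp_rot: [-3.141, 0.002, 3.018]
contact_force: [-0.4, 0.5, 0.5]
grip_width: 75.1
finger_force: 0.0
```

Emit:
arm_command(
  gripper=[75,75,75,75,75],
  dp=[
    [0.54,0.89,0],
    [0.54,0.89,0],
    [0.54,0.89,0],
    [0.54,0.89,0],
    [0,0,0],
  ],
  twist=[0,0,0,0,0],
)

```text
time: 32.28
tool_pos: [529.8, 10.8, 153.4]
tcp_rot: [3.141, 0.001, 3.02]
contact_force: [0.2, -0.2, 0.3]
grip_width: 75.2
finger_force: 0.0
```

```bash
python3 look.py w7;  python3 - <<'E'
import cv2
i=cv2.imread("pics/w7.png");cv2.imwrite("pics/w7c.png",cv2.resize(i[60:240,150:400],None,fx=3,fy=3,interpolation=cv2.INTER_CUBIC))
E
```

```text
32.275 [529.8  10.8 153.4] [3.141e+00 1.000e-03 3.020e+00] 75.19844716872993
```

View pics/w7c.png

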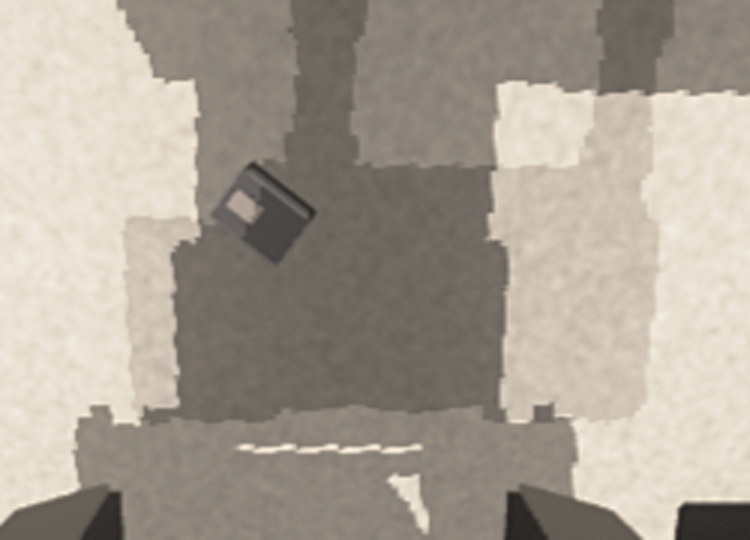

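The mini relay's top corners in the crop are (211,214), (247,168), (311,218) and (277,264). In the full picture that is (220.3,131.3), (232.3,116), (253.7,132.7) and (242.3,148).

```bash
python3 - <<'E'
from h import *
import pickle
o,i=pickle.load(open("w7.pkl","rb"));C=cam("wrist",o)
p=[(220.3,131.3),(232.3,116),(253.7,132.7),(242.3,148)]
top(C,p,46)
x,y=ray(C,p,46).mean(0)
move(x+1,y,0)
E
```

```text
top xy 474.2 2.4 size 24.7 17.3 long deg 45.7
from [530.4   9.8 153.4] dx 2.15 dy -0.56
twist 34.6 q6 -1.5745827478898666
```

Emit:
arm_command(
  gripper=[60,60,60,60,60],
  dp=[
    [0.72,-0.19,0],
    [0.72,-0.19,0],
    [0.7,-0.19,0],
    [0,0,0.5],
    [0,0,0.5],
  ],
  twist=[0,0,0,-1,-1],
)

```text
time: 32.95
tool_pos: [476.1, 0.7, 127.9]
tcp_rot: [-3.141, 0.002, -3.089]
contact_force: [0.1, 0.1, 0.4]
grip_width: 60.1
finger_force: 0.0
```

Emit:
arm_command(
  gripper=[60,60,60,60,60],
  dp=[
    [0,0,0.5],
    [0,0,0.5],
    [0,0,0.5],
    [0,0,0.2],
    [0,0,0],
  ],
  twist=[-1,-1,-1,-1,-1],
)

```text
time: 33.58
tool_pos: [475.9, 0.8, 84.9]
tcp_rot: [-3.142, -0.0, -2.652]
contact_force: [0.4, 0.4, 0.7]
grip_width: 60.4
finger_force: 0.0
```

Emit:
arm_command(
  gripper=[60,60,60,60,60],
  dp=[
    [0,0,0],
    [0,0,0],
    [0,0,0],
    [0,0,0],
    [0,0,0.5],
  ],
  twist=[-1,-1,-1,-0.5,0],
)

```text
time: 34.2
tool_pos: [476.8, 0.8, 73.1]
tcp_rot: [-3.139, 0.002, -2.35]
contact_force: [-0.5, 0.1, 0.4]
grip_width: 59.9
finger_force: 0.0
```

Emit:
arm_command(
  gripper=[60,60,60,60,60],
  dp=[
    [0,0,0.8],
    [0,0,0.8],
    [0,0,0.5],
    [0,0,0],
    [0,0,0],
  ],
  twist=[0,0,0,0,0],
)

```text
time: 34.83
tool_pos: [475.9, 1.6, 20.5]
tcp_rot: [-3.141, 0.001, -2.349]
contact_force: [0.3, -0.8, 0.7]
grip_width: 60.0
finger_force: 0.0
```

Emit:
arm_command(
  gripper=[10,10,10,10,10],
  dp=[
    [0,0,0],
    [0,0,0],
    [0,0,0],
    [0,0,0],
    [0,0,0],
  ],
  twist=[0,0,0,0,0],
)

```text
time: 35.45
tool_pos: [475.5, 1.8, 20.3]
tcp_rot: [3.142, 0.0, -2.349]
contact_force: [0.4, 0.0, 1.4]
grip_width: 20.0
finger_force: 30.0
```

Emit:
arm_command(
  gripper=[10,10,10,10,10],
  dp=[
    [0,0,-0.6],
    [0,0,-0.8],
    [0,0,-0.9],
    [0,0,-0.9],
    [0,0,-0.8],
  ],
  twist=[0,1,1,1,1],
)

```text
time: 36.08
tool_pos: [475.4, 1.7, 121.0]
tcp_rot: [-3.142, 0.0, -2.701]
contact_force: [0.3, -0.0, 0.5]
grip_width: 19.5
finger_force: 30.0
```

Emit:
arm_command(
  gripper=[10,10,10,10,10],
  dp=[
    [0,0,0],
    [0,0,0],
    [-0.86,0.73,0],
    [-0.86,0.73,0],
    [-0.86,0.73,0],
  ],
  twist=[1,0.1,0,0,0],
)

```text
time: 36.7
tool_pos: [517.6, 75.9, 119.8]
tcp_rot: [3.141, -0.001, -2.792]
contact_force: [0.6, -0.1, 0.2]
grip_width: 19.9
finger_force: 30.0
```

Emit:
arm_command(
  gripper=[10,10,10,10,10],
  dp=[
    [-0.86,0.73,0],
    [-0.86,0.73,0],
    [-0.86,0.73,0],
    [-0.86,0.73,0],
    [-0.86,0.73,0],
  ],
  twist=[0,0,0,0,0],
)

```text
time: 37.33
tool_pos: [587.5, 198.4, 119.5]
tcp_rot: [3.141, -0.001, -2.792]
contact_force: [0.5, 0.3, 0.4]
grip_width: 19.7
finger_force: 30.0
```

Emit:
arm_command(
  gripper=[10,10,10,10,10],
  dp=[
    [-0.86,0.73,0],
    [-0.86,0.73,0],
    [0,0,0],
    [0,0,0],
    [0,0,0],
  ],
  twist=[0,0,0,0,0],
)

```text
time: 37.95
tool_pos: [615.1, 245.7, 120.1]
tcp_rot: [-3.142, -0.001, -2.794]
contact_force: [0.5, 0.3, -0.4]
grip_width: 19.8
finger_force: 30.0
```

```bash
python3 look.py w8; python3 - <<'E'
import cv2
i=cv2.imread("pics/w8.png");cv2.imwrite("pics/w8c.png",cv2.resize(i[110:310,160:360],None,fx=3,fy=3,interpolation=cv2.INTER_CUBIC))
E
```

```text
37.95 [615.1 245.7 120.1] [-3.142e+00 -1.000e-03 -2.794e+00] 19.80078344346914
```

View pics/w8c.png

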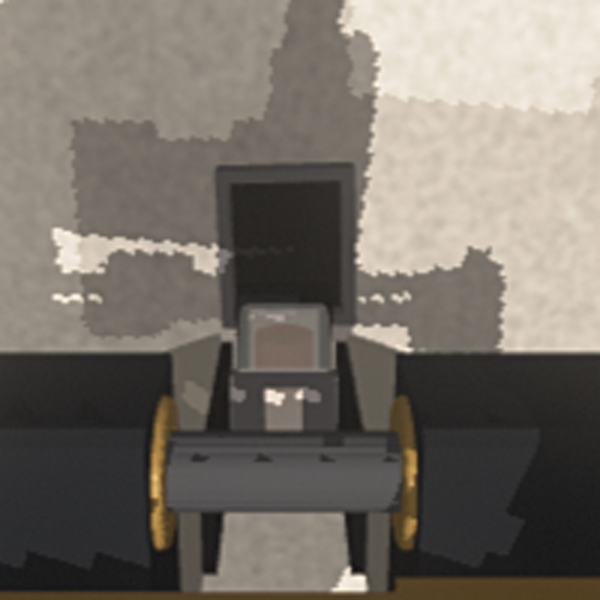

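The cradle's rear rim corners in the full picture are (232.3,166) and (278.3,164.3). The relay hangs centred across it.

```bash
python3 - <<'E'
from h import *
import pickle
o,i=pickle.load(open("w8.pkl","rb"));C=cam("wrist",o)
q=ray(C,[(232.3,165.5),(278.3,164)],11)
d=q[1]-q[0];L=np.linalg.norm(d);d/=L
n=np.array([d[1],-d[0]])
print(L,np.degrees(np.arctan2(d[1],d[0])),q.mean(0)+n*26)
q=ray(C,[(242,206),(269,206)],o["tool_pos"][2]-20)
print("held",np.linalg.norm(q[1]-q[0]),q.mean(0)+n*14)
print(i[190:235:2,255,0])
E
```

```text
42.9937246907669 111.74001098846189 [616.2655088  248.12870038]
held 17.508765577050983 [615.83466568 247.3059002 ]
[ 42  43  41  41  39  40  39  38  38  40  45  95 133 127 115 116 115 115
 123 122 121 131  72]
```

Emit:
arm_command(
  gripper=[10,10,10,10,10],
  dp=[
    [-0.04,0.03,0.4],
    [0,0,1],
    [0,0,1],
    [0,0,0.6],
    [0,0,0.3],
  ],
  twist=[-0.2,0,0,0,0],
)

```text
time: 38.62
tool_pos: [615.8, 247.4, 36.7]
tcp_rot: [3.141, -0.001, -2.776]
contact_force: [-0.5, 0.1, 0.4]
grip_width: 19.4
finger_force: 30.0
```

Emit:
arm_command(
  gripper=[10,10,10,10,10],
  dp=[
    [0,0,0.2],
    [0,0,0.2],
    [0,0,0.05],
    [0,0,0],
    [0,0,0],
  ],
  twist=[0,0,0,0,0],
)

```text
time: 39.25
tool_pos: [616.3, 247.7, 26.8]
tcp_rot: [3.142, 0.001, -2.776]
contact_force: [-0.4, -0.4, -0.2]
grip_width: 20.1
finger_force: 30.0
```

Lower 1.5 mm more, release, back off upward.

Emit:
arm_command(
  gripper=[10,10,50,50,50],
  dp=[
    [0,0,0.07],
    [0,0,0],
    [0,0,0],
    [0,0,0],
    [0,0,-0.5],
  ],
  twist=[0,0,0,0,0],
)

```text
time: 39.88
tool_pos: [615.4, 247.4, 36.7]
tcp_rot: [3.141, -0.002, -2.776]
contact_force: [-0.6, -0.3, 0.5]
grip_width: 45.2
finger_force: 0.0
```

Emit:
arm_command(
  gripper=[50,50,50,50,50],
  dp=[
    [0,0,-1],
    [0,0,-1],
    [0,0,-1],
    [0,0,-1],
    [0,0,-1],
  ],
  twist=[0,0,0,0,0],
)

```text
time: 40.5
tool_pos: [616.2, 247.6, 164.2]
tcp_rot: [-3.142, 0.001, -2.777]
contact_force: [0.6, -0.1, 0.3]
grip_width: 50.1
finger_force: 0.0
```

Emit:
arm_command(
  gripper=[50,50,50,50,50],
  dp=[
    [0.9,0,-0.5],
    [0.9,0,0],
    [0.9,0,0],
    [0.9,0,0],
    [0.9,0,0],
  ],
  twist=[0,0,0,0,0],
)

```text
time: 41.12
tool_pos: [510.5, 207.2, 175.8]
tcp_rot: [-3.141, 0.002, -2.777]
contact_force: [-0.6, -0.2, -0.1]
grip_width: 49.9
finger_force: 0.0
```

```bash
python3 - <<'E'
from h import *
a=capture("scene");b=capture("side")
g=lambda i,u,v:cv2.resize(i[v-35:v+35,u-50:u+50,::-1],(400,280),interpolation=cv2.INTER_CUBIC)
cv2.imwrite("pics/f1.png",np.vstack([np.hstack([g(a,115,190),g(a,161,232)]),np.hstack([g(a,331,250),g(a,390,226)])]))
cv2.imwrite("pics/f2.png",np.vstack([np.hstack([g(b,363,332),g(b,349,240)]),np.hstack([g(b,242,144),g(b,185,128)])]))
E
```

```text
(no output)
```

View pics/f1.png

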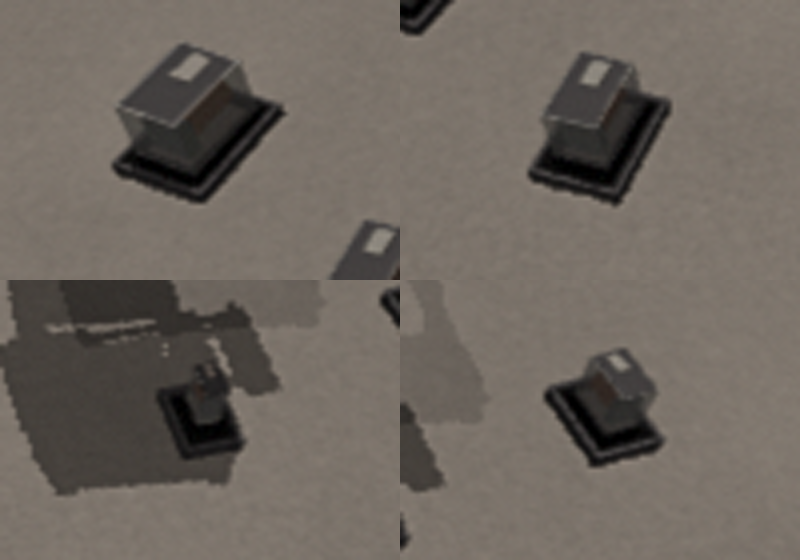

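View pics/f2.png

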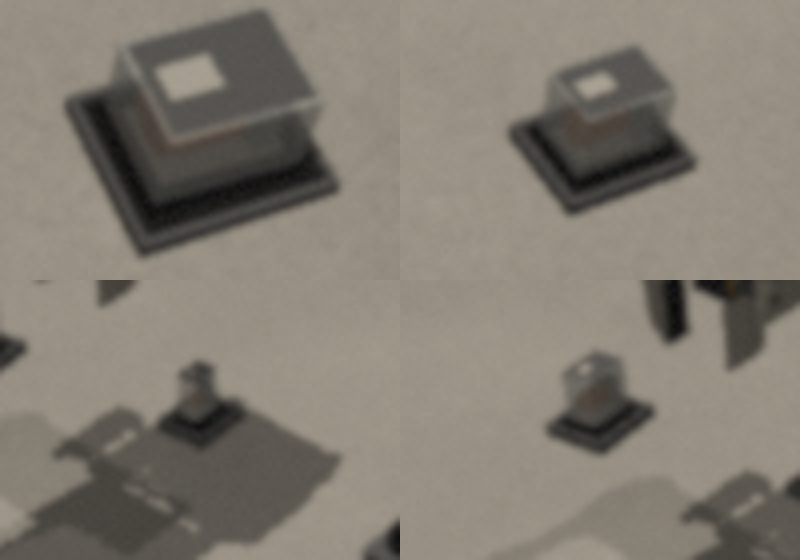

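All four relays stand upright inside their cradles in both views: large top left, medium top right, mini bottom left, small bottom right. The gripper is clear, so I'm handing in.

```bash
python3 -c "
from plant import *
print(close_job())"
```

```text
the job is handed in; nothing more can be done
None
```

All four relays stand upright in their matching cradles in the final scene and side pictures, the capacitor and selector were never touched as far as I could tell, and the job was handed in at about 41 s; no verdict came back.

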